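# Set four recovered drives in their sleds

## Robot

A 6-joint arm with a two-finger parallel gripper is mounted at the origin on the work surface. World frame = base frame: x ahead of the robot, y to its left, z up, the work surface at z = 0. Lengths are in m, angles in rad, forces in N, time in s.
With the tool pointing down it reaches from about 0.4 to 0.825 m from the base axis. Payload 7 kg.
Tool frame: the origin (TCP) lies at the centre of the arm's flange, where the gripper is bolted on; the fingertips stand 178 mm ahead of it and the grasp point (between the pads) lies arm.tcp_to_grasp ahead of it (arm.tcp_to_grasp is the distance from the TCP to the grasp point, in m); z points along the fingers, y is the direction in which the jaws open and shut (so a half turn about z gives the same grasp; the last joint's range is limited). The gripper opens to 88 mm and grips with 3 to 60 N. Pads are 19 mm wide; open, the fingers measure 130 mm over their backs; the gripper's body (78 mm by 193 mm) begins 47 mm behind the grasp point.
Start: joints at [1.557, 0.359, 0.012, 0, -1.224, -0.288], TCP at [0.201, 0.644, 0.405] pointing down, gripper open.
Joint ranges: [-3.07, 3.07], [-1.43, 2.12], [-1.02, 1.25], [-3.03, 1.67], [-3.05, -0], [-3.03, 3.03]. Speed limits (rad/s): [2.39, 2.39, 3.01, 3.14, 3.14, 3.14].

## Interface

Orientations are given as [roll, pitch, yaw] about the fixed x, y, z axes, in that order (R = Rz(yaw) Ry(pitch) Rx(roll)).
In Python, from station import arm gives the robot as it stands.
- The arm moves only by the tool move_arm, never from a script. Its argument "deltas" is a list of rows, each a list of 6 numbers: the shift along the world's x, y, z in mm, then the turn, a rotation vector about the world's x, y, z in degrees. In form: [[tx, ty, tz, ax, ay, az], ...]. A call has exactly 5 rows; each row shifts and turns the commanded pose from where the row before left it; what a row does not reach is not made up. A row lasts 1/12 s, in which the tool goes at most 41.7 mm and 7.16 degrees, less where a joint would pass 70% of its speed; a pose out of reach is approached as far as the arm can. A call with a gripper value outside its range is refused whole. "claw" is the closure in counts, from 0 (fully open) to 255 (shut), set as the call begins (left out, the last holds). The fingers move at their own pace and stop on an object; "squeeze" is the grip in N (left out, the last holds). Time passes only in rows, so rows that do not move let the fingers close, or fill a call up. It gives the time, the measured TCP pose, the force and the opening at its end, in the units of the state.
- arm.get_state(): the state, without advancing time (a new reading comes with each control period).
- arm.grab_frame(name): name is "side" or "top" or "wrist"; returns the picture (400x640x3 uint8, red, green, blue); there is no depth.
- arm.calibration(name): a dict with "intrinsics" (3x3 intrinsics, pixels), "k1" (the pictures are not rectified: a ray, as slopes to the right and down, at radius r is drawn at 1 + k1 r^2 times it, then the intrinsics apply), "T" (4x4, takes a point from camera to world coordinates); the wrist camera has in their place "mount" (4x4, takes a point from camera to tool coordinates, whose origin is the TCP and whose axes are the flange's). Camera axes: x right, y up, looking along -z (the intrinsics and any distortion apply to the point x, -y, -z); pixel columns grow to the right and rows downward; lengths in m; the calibration is good to about 2 mm. A picture is of the moment at which its call begins: read the wrist's pose just before it. calibration takes no time and is no camera call.
- arm.job_done(): hands the job in, once; it reports no verdict.
Trained networks look in the newest picture that a camera, given by its name, has taken for a name from the list of things; names that differ only in an ending like _2 or _b are one class to them, and where a whole thing is asked for, a point or a joint stands for the part that bears it (a point fixed in the world has none). Each returns a list of dicts, best first, with "score" (0 to 1); they miss things now and then, are a little off and sometimes report something else, mostly with a low value. They report only what shows in the picture. A call takes as long as a camera call. They do not tell look-alikes from the thing itself.
- arm.spot_in(thing, camera): "xy" ([column, row] in pixels, amid what is visible of it).
- arm.masks_of(thing, camera): "pixels" (400x640 bool, what is visible of it) and "xy" ([column, row] in pixels, amid what is visible of it).
- arm.spot_point(thing, camera): "xy" ([column, row] in pixels: a listed point, or the origin of a listed thing).
The state is a dict: "t": time; "q": joint angles; "qd": joint speeds; "joint_efforts": joint torques, N m; "eef_pos": TCP position; "ee_rot": TCP orientation; "force": force on the tool from outside, world axes, zero at the start; "moment": the same for the moment, N m; "width": finger opening in m.
Only numpy, scipy, OpenCV 4.12 (cv2) and the standard library are available. Lean on these libraries where they do the work, as an engineer would, in place of code of your own. Each camera call takes 0.05 s, during which the arm holds its last target. There are 200 camera calls.

## Task

Four small drives and four black sleds lie mixed up on the mat. Put each drive in the sled cut to its size, label or fin side up, lying flat and centred on the sled's floor, lengthwise between the end lips (either way round). Leave the large opened hard disk and the screwdriver where they are.

Things in the scene. Friction and masses are not known exactly. Their poses are not given: they have to be found in the camera images.
- hdd_center (a point): Point at its centre, half-way up; x along its length, y across, z up out of its upper face. Loose, lies flat with that face up at the start. Small hard disk drive, plain aluminium case with a round boss and a white label on top: 78 mm long, 54 mm wide, 10 mm thick, about 65 g. The long, wide drive.
- m2_center (a point): Point at its centre, half-way up; x along its length, y across, z up out of its upper face. Loose, lies flat with that face up at the start. Bar-shaped solid-state drive under an aluminium heat sink with lengthwise fins: 80 mm long, 24 mm wide, 12 mm thick, about 40 g. The long, narrow drive.
- ssd_center (a point): Point at its centre, half-way up; x along its length, y across, z up out of its upper face. Loose, lies flat with that face up at the start. Small solid-state drive, grey plastic case with a white label and a brass contact strip at one end: 52 mm long, 38 mm wide, 10 mm thick, about 30 g. The short, wide drive.
- stick_center (a point): Point at its centre, half-way up; x along its length, y across, z up out of its upper face. Loose, lies flat with that face up at the start. Stick drive: black plastic body 32 mm long, 18 mm wide, 10 mm thick, with a 12 mm long, 12 mm wide, 4.6 mm thick steel plug at its +x end; 44 mm long overall, about 20 g. The point is at the middle of the overall length. The short, narrow drive.
- sled_hdd: Fixed black plastic sled cut to the size of the long, wide hard disk drive (long and wide sled): a flat floor 62 mm wide (y) and 94 mm long between its two end lips (x), 4 mm thick, so its top is 4 mm above the work surface. Each lip stands across an end, 4 mm thick, top 10 mm above the work surface; the two long sides are open. Origin: centre of the underside, on the work surface; x along its length from lip to lip, y across, z up. Empty at the start.
- sled_m2: Fixed black plastic sled cut to the size of the long, narrow bar-shaped drive (long and narrow sled): a flat floor 32 mm wide (y) and 96 mm long between its two end lips (x), 4 mm thick, so its top is 4 mm above the work surface. Each lip stands across an end, 4 mm thick, top 10 mm above the work surface; the two long sides are open. Origin: centre of the underside, on the work surface; x along its length from lip to lip, y across, z up. Empty at the start.
- sled_ssd: Fixed black plastic sled cut to the size of the short, wide solid-state drive (short and wide sled): a flat floor 46 mm wide (y) and 68 mm long between its two end lips (x), 4 mm thick, so its top is 4 mm above the work surface. Each lip stands across an end, 4 mm thick, top 10 mm above the work surface; the two long sides are open. Origin: centre of the underside, on the work surface; x along its length from lip to lip, y across, z up. Empty at the start.
- sled_stick: Fixed black plastic sled cut to the size of the short, narrow stick drive (short and narrow sled): a flat floor 26 mm wide (y) and 60 mm long between its two end lips (x), 4 mm thick, so its top is 4 mm above the work surface. Each lip stands across an end, 4 mm thick, top 10 mm above the work surface; the two long sides are open. Origin: centre of the underside, on the work surface; x along its length from lip to lip, y across, z up. Empty at the start.
- open_drive: Bystander: large opened hard disk drive with its bright platter showing, 147 mm long (x), 102 mm wide, 26 mm high, 0.55 kg, loose; beyond the work area. Fits no sled. Origin: centre of its underside. To be left alone.
- screwdriver: Bystander: loose screwdriver with a red handle, lying beyond the work area, 200 mm long along x, handle (to -x) 26 mm thick. Origin: on the work surface under the middle of its length. To be left alone.
Mind the look-alikes: they are no part of the job. What is shaped like the sled_m2 but brown or green is not meant.

How it is judged:
At the end, for the whole second after the job is handed in: Each of the four drives lies in its own sled, at rest: centre within 10 mm of the sled's centre as seen from above, length within 0.2 rad of the sled's length (either way round), upper face up and level within 0.1 rad, and its height within 3 mm of lying on the sled's floor (horizontal distance between hdd_center and sled_hdd below 0.01 m and angle between the x axis of hdd_center and the x axis of sled_hdd, either way round below 0.2 rad and angle between each of hdd_center, m2_center, ssd_center, stick_center's own z axis and vertical below 0.1 rad and z of hdd_center in the frame of sled_hdd between 0.006 and 0.012 m and linear speed of each of hdd, m2, ssd, stick below 0.02 m/s and horizontal distance between m2_center and sled_m2 below 0.01 m and angle between the x axis of m2_center and the x axis of sled_m2, either way round below 0.2 rad and z of m2_center in the frame of sled_m2 between 0.007 and 0.013 m and horizontal distance between ssd_center and sled_ssd below 0.01 m and angle between the x axis of ssd_center and the x axis of sled_ssd, either way round below 0.2 rad and z of ssd_center in the frame of sled_ssd between 0.006 and 0.012 m and horizontal distance between stick_center and sled_stick below 0.01 m and angle between the x axis of stick_center and the x axis of sled_stick, either way round below 0.2 rad and z of stick_center in the frame of sled_stick between 0.006 and 0.012 m); the robot touches nothing.
It fails at once if the opened hard disk is moved more than 20 mm (distance of open_drive from where it was at the start of the episode above 0.02 m).
It fails at once if the screwdriver is moved more than 30 mm (distance of screwdriver from where it was at the start of the episode above 0.03 m).
It also fails if it takes over 118 s, if anything falls off the work surface, if the arm or the gripper's body presses on something with over 40 N, if the wrist force passes 120 N, or if a joint passes its speed limit or range.

## Working session

There is one attempt and no reset: what is moved stays moved. The work goes in short steps, Python scripts to look and compute and a tool call to move; the robot and the scene stay as the last step left them, time stands still between calls to the robot, and variables do not carry over. Pictures are saved under pics/ and viewed, about 12 in all and at most 16, crops included, and the job is handed in when it is done.

Besides the shell and the picture viewer there is one more tool, called after ">>>" by a JSON object that holds its "fn" and its "kwargs". move_arm: Moves the arm, as the interface text tells. Its arguments: {"type":"object","properties":{"deltas":{"type":"array","items":{"type":"array","items":{"type":"number"}}},"claw":{"type":"number"},"squeeze":{"type":"number"}},"required":["deltas"]}

```bash
mkdir -p pics; ls; python3 - <<'E'
from station import arm
import cv2,numpy as np
np.set_printoptions(precision=4,suppress=True)
s=arm.get_state(); print(s['t'],s['eef_pos'],s['ee_rot'],s['width'],arm.tcp_to_grasp)
for c in('top','side','wrist'):
    im=arm.grab_frame(c); cv2.imwrite(f'pics/{c}0.png',im[:,:,::-1]); print(c,arm.calibration(c))
E
```

```text
pics
0.0 [0.2006 0.6443 0.4037] [ 3.1399 -0.0001 -0.3019] 0.08734942203560546 0.1593
top {'intrinsics': array([[362.6214,   0.    , 321.7106],
       [  0.    , 362.6214, 202.4652],
       [  0.    ,   0.    ,   1.    ]]), 'k1': -0.0030415448135032675, 'T': array([[-0.0264,  0.9933, -0.1125,  0.5064],
       [-0.9996, -0.0248,  0.0161,  0.0607],
       [ 0.0132,  0.1129,  0.9935,  0.9552],
       [ 0.    ,  0.    ,  0.    ,  1.    ]])}
side {'intrinsics': array([[382.5086,   0.    , 330.0852],
       [  0.    , 382.5086, 198.8691],
       [  0.    ,   0.    ,   1.    ]]), 'k1': 0.005221534669190443, 'T': array([[-0.9134,  0.3074, -0.2668,  0.3814],
       [-0.4067, -0.7135,  0.5706,  0.5453],
       [-0.015 ,  0.6297,  0.7767,  0.6785],
       [ 0.    ,  0.    ,  0.    ,  1.    ]])}
wrist {'intrinsics': array([[342.2286,   0.    , 320.0502],
       [  0.    , 342.2286, 201.8278],
       [  0.    ,   0.    ,   1.    ]]), 'k1': -0.04853626513389479, 'mount': array([[ 0.0005,  0.9699,  0.2434,  0.0665],
       [ 1.    , -0.0003, -0.001 ,  0.0004],
       [-0.0009,  0.2434, -0.9699,  0.0195],
       [ 0.    ,  0.    ,  0.    ,  1.    ]])}
```

View pics/top0.png

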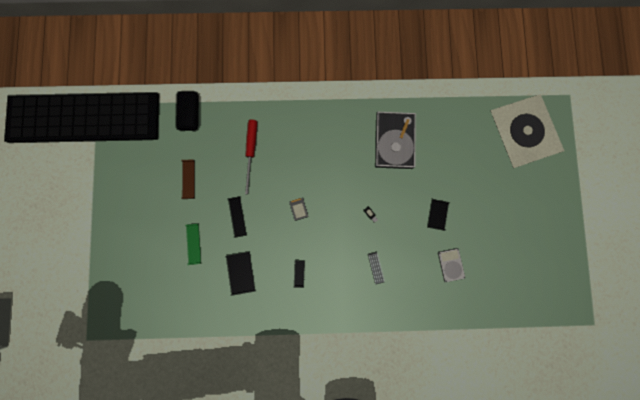

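```bash
cat > h.py <<'E'
from station import arm
import cv2,numpy as np
from scipy.spatial.transform import Rotation as R
np.set_printoptions(precision=4,suppress=True)
def pose(cam,s=None):
    c=arm.calibration(cam)
    if cam!='wrist': return c,c['T']
    s=s or arm.get_state(); T=np.eye(4); T[:3,:3]=R.from_euler('xyz',s['ee_rot']).as_matrix(); T[:3,3]=s['eef_pos']
    return c,T@c['mount']
def px2w(P,z,cam,s=None):
    c,T=pose(cam,s); K=c['intrinsics']
    n=cv2.undistortPoints(np.array(P,float).reshape(-1,1,2),K,np.array([c['k1'],0,0,0])).reshape(-1,2)
    d=np.c_[n[:,0],-n[:,1],-np.ones(len(n))]@T[:3,:3].T
    return T[:3,3]+d*((z-T[2,3])/d[:,2])[:,None]
def rect(mask,z,cam,s=None):
    """centre, size, yaw of long axis of a mask's outline laid on plane z"""
    cs,_=cv2.findContours(mask.astype(np.uint8),0,cv2.CHAIN_APPROX_NONE); c=max(cs,key=len)[:,0]
    w=px2w(c,z,cam,s)[:,:2]; (cx,cy),(a,b),t=cv2.minAreaRect((w*1000).astype(np.float32))
    if a<b: a,b,t=b,a,t+90
    return np.array([cx,cy]),np.array([a,b]),(t+90)%180-90
Z=dict(hdd_center=.010,m2_center=.012,ssd_center=.010,stick_center=.010,sled_hdd=.007,sled_m2=.007,sled_ssd=.007,sled_stick=.007)
def survey(cam,names=Z,s=None,z0=0):
    for n in names:
        for m in arm.masks_of(n,cam)[:4]:
            if m['score']<.2: continue
            c,sz,y=rect(m['pixels'],Z[n]+z0,cam,s); print(n,round(m['score'],2),np.round(m['xy']),'c',c.round(1),'sz',sz.round(1),'yaw',round(y,1))
E
python3 -c "
from h import *
survey('top')"
```

```text
hdd_center 0.59 [450. 267.] c [ 443.4 -283.8] sz [78.6 56.4] yaw 9.4
m2_center 0.7 [375. 268.] c [440.8 -88.6] sz [79.8 25.6] yaw 11.9
ssd_center 0.74 [299. 208.] c [598.  107.2] sz [54.5 38.6] yaw 13.9
stick_center 0.66 [371. 212.] c [579.3 -81.1] sz [43.8 18.5] yaw 34.8
sled_hdd 0.88 [239. 270.] c [436.2 260.2] sz [103.1  63.4] yaw 7.4
sled_m2 0.9 [192. 246.] c [514.7 380.9] sz [104.   32.2] yaw 4.2
sled_m2 0.73 [188. 178.] c [686.6 396.6] sz [100.1  31.7] yaw 0.8
sled_m2 0.62 [392. 144.] c [ 779.  -156.9] sz [158.8 111.6] yaw -3.7
sled_ssd 0.8 [436. 213.] c [ 574.4 -258.9] sz [75.4 45.9] yaw -11.8
sled_stick 0.51 [299. 276.] c [430.3 109.9] sz [65.9 23.2] yaw -1.2
```

The top view shows the drives: SSD at (299,208), stick at (370,213), M.2 at (376,267) and HDD at (451,265). It also shows the black sleds: HDD at (240,272), M.2 at (237,216), stick at (299,273) and SSD at (438,214). The networks marked only the green and brown look-alikes as sled_m2, not the black one. I'll go and look from above.

>>> {"fn": "move_arm", "kwargs": {"deltas": [[20, -26, 0, 0, 0, 1.8], [20, -26, 0, 0, 0, 1.8], [20, -26, 0, 0, 0, 1.8], [20, -26, 0, 0, 0, 1.8], [20, -26, 0, 0, 0, 1.8]]}}

```text
t: 0.97
eef_pos: [0.3013, 0.5132, 0.4048]
ee_rot: [-3.141, -0.0, -0.143]
force: [0.6, 0.2, 0.2]
width: 0.0876
```

>>> {"fn": "move_arm", "kwargs": {"deltas": [[20, -26, 0, 0, 0, 1.8], [20, -26, 0, 0, 0, 1.8], [20, -26, 0, 0, 0, 1.8], [20, -26, 0, 0, 0, 1.8], [20, -26, 0, 0, 0, 1.8]]}}

```text
t: 1.38
eef_pos: [0.4013, 0.383, 0.405]
ee_rot: [-3.141, -0.0, 0.014]
force: [0.4, -0.8, 0.6]
width: 0.0874
```

>>> {"fn": "move_arm", "kwargs": {"deltas": [[20, -26, 0, 0, 0, 1.8], [20, -26, 0, 0, 0, 1.8], [20, -26, 0, 0, 0, 1.8], [20, -26, 0, 0, 0, 1.8], [0, 0, 0, 0, 0, 0]]}}

```text
t: 1.8
eef_pos: [0.4827, 0.2769, 0.4048]
ee_rot: [3.141, -0.0, 0.137]
force: [-1.2, 0.5, 0.8]
width: 0.0878
```

```bash
python3 -c "
from h import *
s=arm.get_state(); im=arm.grab_frame('wrist'); print(s['t'],s['eef_pos'],s['ee_rot'])
cv2.imwrite('pics/w1.png',im[:,:,::-1])
survey('wrist',['sled_hdd','sled_m2','sled_stick','ssd_center','m2_center','stick_center'],s)
# dark blobs
for nm,i,st in (('wrist',im,s),('top',cv2.imread('pics/top0.png'),None)):
  d=(i.max(2)<45).astype(np.uint8); n,L,S,C=cv2.connectedComponentsWithStats(d)
  for k in range(1,n):
    if (150<S[k,4]<12000): print(nm,C[k].round(),S[k,4],*rect(L==k,.007,nm,st))
"
```

```text
1.8 [0.4827 0.2769 0.4048] [ 3.1409 -0.0001  0.1367]
sled_hdd 0.56 [326. 212.] c [441.4 259.5] sz [99.3 63.7] yaw 8.5
sled_m2 0.94 [226. 128.] c [516.4 380.3] sz [104.7  33. ] yaw 5.1
sled_m2 0.9 [225.  11.] c [641.  396.3] sz [33.9 17.1] yaw -83.0
sled_m2 0.75 [338.  80.] c [584.5 267.8] sz [104.4  31.1] yaw 9.1
sled_stick 0.69 [458. 225.] c [446.9 109.2] sz [44.4 30.9] yaw -8.0
ssd_center 0.81 [490.  89.] c [599.7 108. ] sz [52.9 41.7] yaw 14.7
ssd_center 0.43 [454. 222.] c [447.2 110.9] sz [44.8 30.4] yaw -7.7
m2_center 0.31 [491.  90.] c [599.9 109. ] sz [53.5 41.4] yaw 14.7
stick_center 0.76 [634. 129.] c [581.4 -68.5] sz [36.7 13.4] yaw 20.0
wrist [340.  81.] 2696 [584.6356 268.1199] [101.6487  29.0789] 9.733901977539062
wrist [635. 131.] 190 [583.0971 -72.0957] [32.0812 11.0617] 19.987390518188477
wrist [458. 225.] 564 [446.0392 109.1792] [41.1058 24.1195] -6.016151428222656
wrist [434. 297.] 533 [350.1389 115.7316] [44.4185 34.4185] 16.03346824645996
top [187. 111.] 875 [872.8271 401.3564] [109.0993  62.0279] -1.297698974609375
top [ 82. 117.] 7152 [860.4977 681.6841] [407.2628 130.7601] 89.90093994140625
top [394. 123.] 482 [ 818.3604 -161.5805] [91.4084 64.366 ] 85.1670150756836
top [527. 130.] 746 [ 798.1118 -517.5802] [89.5691 87.6742] -5.533271789550781
top [237. 216.] 437 [582.9756 267.5864] [101.1765  29.8281] 10.29129409790039
top [438. 214.] 467 [ 575.1577 -259.5925] [74.7402 44.1565] -12.444412231445312
top [240. 273.] 902 [437.5332 259.8081] [100.2307  59.4978] 7.9184794425964355
top [299. 273.] 219 [432.7769 108.5836] [66.0003 20.6208] -1.1845169067382812
```

View pics/w1.png

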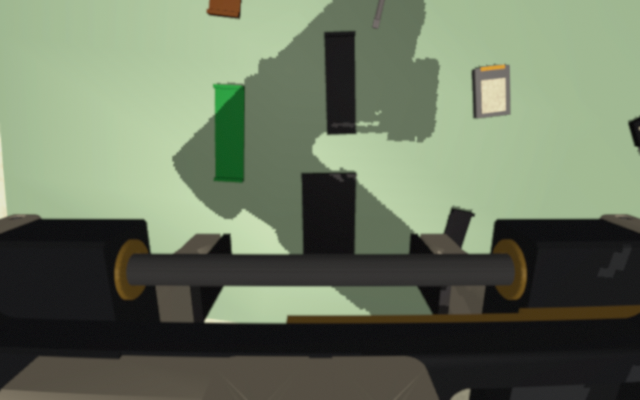

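Now the SSD. The black sled_m2 is at (584,268). The wrist and top readings agree to about 2 mm.

>>> {"fn": "move_arm", "kwargs": {"deltas": [[11.6, -16.9, -16.5, 0, 0, 0.65], [11.6, -16.9, -16.5, 0, 0, 0.65], [11.6, -16.9, -16.5, 0, 0, 0.65], [11.6, -16.9, -16.5, 0, 0, 0.65], [11.6, -16.9, -16.5, 0, 0, 0.65]], "claw": 60, "squeeze": 20}}

```text
t: 2.57
eef_pos: [0.5387, 0.1962, 0.3216]
ee_rot: [-3.141, -0.0, 0.197]
force: [-0.2, -0.2, 0.2]
width: 0.0676
```

>>> {"fn": "move_arm", "kwargs": {"deltas": [[11.6, -16.9, -16.5, 0, 0, 0.65], [11.6, -16.9, -16.5, 0, 0, 0.65], [11.6, -16.9, -16.5, 0, 0, 0.65], [11.6, -16.9, -16.5, 0, 0, 0.65], [11.6, -16.9, -16.5, 0, 0, 0.65]]}}

```text
t: 2.98
eef_pos: [0.597, 0.1117, 0.2389]
ee_rot: [-3.142, -0.0, 0.254]
force: [0.8, 0.5, -0.3]
width: 0.067
```

>>> {"fn": "move_arm", "kwargs": {"deltas": [[0, 0, 0, 0, 0, 0], [0, 0, 0, 0, 0, 0], [0, 0, 0, 0, 0, 0], [0, 0, 0, 0, 0, 0], [0, 0, 0, 0, 0, 0]]}}

```text
t: 3.4
eef_pos: [0.5966, 0.1125, 0.2407]
ee_rot: [-3.141, -0.002, 0.253]
force: [0.3, 0.2, -0.3]
width: 0.0671
```

```bash
python3 -c "
from h import *
s=arm.get_state(); im=arm.grab_frame('wrist'); print(s['t'],s['eef_pos'],s['ee_rot'])
cv2.imwrite('pics/w2.png',im[:,:,::-1])
survey('wrist',['ssd_center','stick_center','m2_center'],s)
"
```

```text
3.4 [0.5966 0.1125 0.2407] [-3.1412 -0.0017  0.2528]
ssd_center 0.94 [333. 212.] c [602.2 106.5] sz [50.9 38. ] yaw 14.5
```

View pics/w2.png

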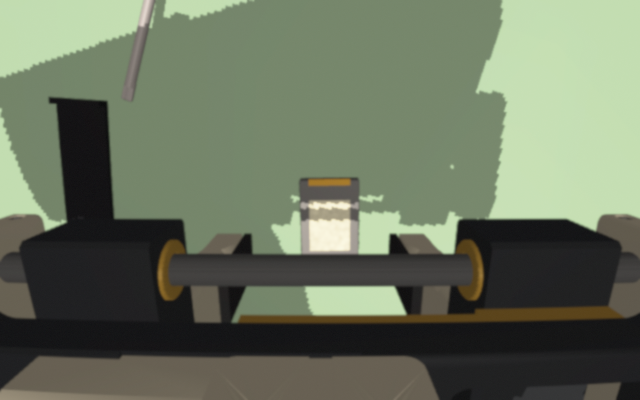

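The wrist view shows the SSD at (330,215) between the fingers, with gaps on both sides, and places it at (601.5,106.5). Next I correct, descend, grip and lift.

>>> {"fn": "move_arm", "kwargs": {"deltas": [[2, -2.5, -12, 0, 0, 0], [2.4, -3, -12, 0, 0, 0], [0, 0, -12, 0, 0, 0], [0, 0, -12, 0, 0, 0], [0, 0, -10, 0, 0, 0]]}}

```text
t: 4.02
eef_pos: [0.6007, 0.1055, 0.1796]
ee_rot: [3.141, 0.002, 0.251]
force: [-0.6, 0.4, 0.3]
width: 0.0671
```

>>> {"fn": "move_arm", "kwargs": {"deltas": [[0, 0, 0, 0, 0, 0], [0, 0, 0, 0, 0, 0], [0, 0, 0, 0, 0, 0], [0, 0, 0, 0, 0, 0], [0, 0, 0, 0, 0, 0]], "claw": 255}}

```text
t: 4.43
eef_pos: [0.6011, 0.106, 0.1819]
ee_rot: [-3.141, -0.0, 0.251]
force: [-0.8, 0.4, 0.2]
width: 0.0391
```

>>> {"fn": "move_arm", "kwargs": {"deltas": [[0, 0, 0, 0, 0, 0], [0, 0, 0, 0, 0, 0], [0, 0, 10, 0, 0, 0], [0, 0, 20, 0, 0, 0], [0, 0, 30, 0, 0, 0]]}}

```text
t: 4.85
eef_pos: [0.6001, 0.1056, 0.2406]
ee_rot: [3.141, 0.005, 0.251]
force: [0.1, 0.4, 0.7]
width: 0.0376
```

>>> {"fn": "move_arm", "kwargs": {"deltas": [[-2.4, -36.6, 2, 0, 0, -2.65], [-2.4, -36.6, 2, 0, 0, -2.65], [-2.4, -36.6, 2, 0, 0, -2.65], [-2.4, -36.6, 2, 0, 0, -2.65], [-2.4, -36.6, 2, 0, 0, -2.65]]}}

```text
t: 5.27
eef_pos: [0.5887, -0.0785, 0.253]
ee_rot: [-3.141, -0.001, 0.019]
force: [1.0, -1.0, 0.6]
width: 0.0376
```

```bash
python3 -c "
from h import *
s=arm.get_state(); im=arm.grab_frame('wrist'); print(s['t'],s['eef_pos'],s['ee_rot'])
cv2.imwrite('pics/w3.png',im[:,:,::-1])
survey('wrist',['stick_center','sled_ssd','m2_center'],s)
"
```

```text
5.2667 [ 0.5887 -0.0785  0.253 ] [-3.1414 -0.0012  0.0186]
stick_center 0.48 [317. 199.] c [601.4 -75.1] sz [13.5  6.2] yaw -88.9
sled_ssd 0.6 [577. 214.] c [ 589.1 -261.6] sz [51.9 51.7] yaw -15.2
```

>>> {"fn": "move_arm", "kwargs": {"deltas": [[-2.4, -36.6, 0, 0, 0, -2.65], [-2.4, -36.6, 0, 0, 0, -2.65], [-2.4, -36.6, 0, 0, 0, -2.65], [-2.4, -36.6, 0, 0, 0, -2.65], [-2.4, -36.6, 0, 0, 0, -2.65]]}}

```text
t: 5.88
eef_pos: [0.5775, -0.2602, 0.2522]
ee_rot: [-3.142, -0.001, -0.211]
force: [0.8, -0.0, -0.5]
width: 0.0377
```

```bash
python3 -c "
from h import *
s=arm.get_state(); im=arm.grab_frame('wrist'); print(s['t'],s['eef_pos'],s['ee_rot'])
cv2.imwrite('pics/w4.png',im[:,:,::-1])
survey('wrist',['sled_ssd','hdd_center'],s); survey('wrist',['ssd_center'],s,s['eef_pos'][2]-.18)
"
```

```text
5.8833 [ 0.5775 -0.2602  0.2522] [-3.1415 -0.0006 -0.2105]
sled_ssd 0.7 [318. 182.] c [ 600.3 -267.1] sz [46.5 29.3] yaw 78.0
sled_ssd 0.66 [320. 236.] c [ 567.6 -259.2] sz [55.9 36.5] yaw 78.0
ssd_center 0.85 [320. 238.] c [ 592.7 -264.3] sz [37.4 23.9] yaw 77.9
```

View pics/w4.png

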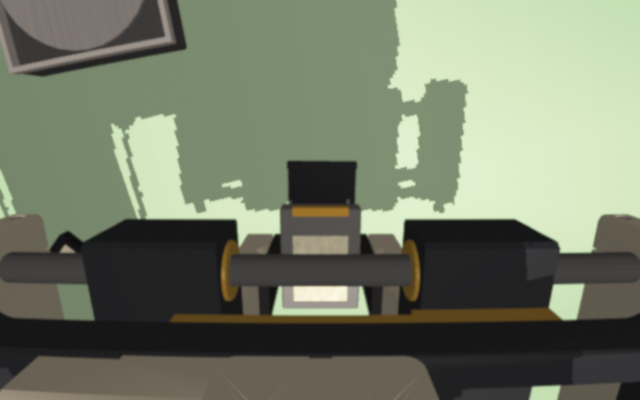

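The sled's far edge shows at row 162, columns 288–356. That puts the sled centre at (577.4,−262), and the held drive is about 1 mm from it. I'll lower, release and move up.

>>> {"fn": "move_arm", "kwargs": {"deltas": [[-0.5, -0.5, -15, 0, 0, 0], [-0.5, -0.5, -15, 0, 0, 0], [0, 0, -15, 0, 0, 0], [0, 0, -12, 0, 0, 0], [0, 0, -8, 0, 0, 0]]}}

```text
t: 6.5
eef_pos: [0.5762, -0.2593, 0.1855]
ee_rot: [-3.142, 0.001, -0.209]
force: [-2.8, 5.9, 26.1]
width: 0.0377
```

>>> {"fn": "move_arm", "kwargs": {"deltas": [[0, 0, 0, 0, 0, 0], [0, 0, 0, 0, 0, 0], [0, 0, 0, 0, 0, 0], [0, 0, 0, 0, 0, 0], [0, 0, 0, 0, 0, 0]]}}

```text
t: 6.92
eef_pos: [0.5762, -0.2609, 0.1871]
ee_rot: [-3.142, -0.001, -0.211]
force: [0.6, 0.6, -0.6]
width: 0.0379
```

>>> {"fn": "move_arm", "kwargs": {"deltas": [[0, 0, 0, 0, 0, 0], [0, 0, 0, 0, 0, 0], [0, 0, 0, 0, 0, 0], [0, 0, 0, 0, 0, 0], [0, 0, 0, 0, 0, 0]], "claw": 95}}

```text
t: 7.33
eef_pos: [0.576, -0.2611, 0.1867]
ee_rot: [3.142, -0.0, -0.211]
force: [-0.8, 0.1, -0.8]
width: 0.0546
```

>>> {"fn": "move_arm", "kwargs": {"deltas": [[0, 0, 10, 0, 0, 0], [0, 0, 15, 0, 0, 0], [0, 0, 20, 0, 0, 0], [0, 0, 25, 0, 0, 0], [0, 0, 25, 0, 0, 0]]}}

```text
t: 7.75
eef_pos: [0.5758, -0.261, 0.2831]
ee_rot: [3.141, 0.001, -0.211]
force: [0.9, 0.2, -0.4]
width: 0.0548
```

>>> {"fn": "move_arm", "kwargs": {"deltas": [[-26, -4.5, 0, 0, 0, 4.3], [-26, -4.5, 0, 0, 0, 4.3], [-26, -4.5, 0, 0, 0, 4.3], [-26, -4.5, 0, 0, 0, 4.3], [-26, -4.5, 0, 0, 0, 4.3]], "claw": 40}}

```text
t: 8.17
eef_pos: [0.4448, -0.2836, 0.2825]
ee_rot: [3.141, -0.001, 0.168]
force: [-1.3, -1.5, -0.1]
width: 0.0735
```

```bash
python3 -c "
from h import *
s=arm.get_state(); im=arm.grab_frame('wrist'); print(s['t'],s['eef_pos'],s['ee_rot'])
cv2.imwrite('pics/w5.png',im[:,:,::-1])
survey('wrist',['hdd_center','m2_center'],s); survey('wrist',['ssd_center'],s,.004)
"
```

```text
8.1667 [ 0.4448 -0.2836  0.2825] [ 3.1412 -0.0008  0.1682]
hdd_center 0.58 [322. 204.] c [ 445.  -287.4] sz [79.1 54.1] yaw 9.7
m2_center 0.8 [ 71. 168.] c [443.7 -94.5] sz [78.  32.5] yaw 12.1
ssd_center 0.64 [316.  24.] c [ 570.5 -260.5] sz [44.4 38.7] yaw -11.7
```

View pics/w5.png

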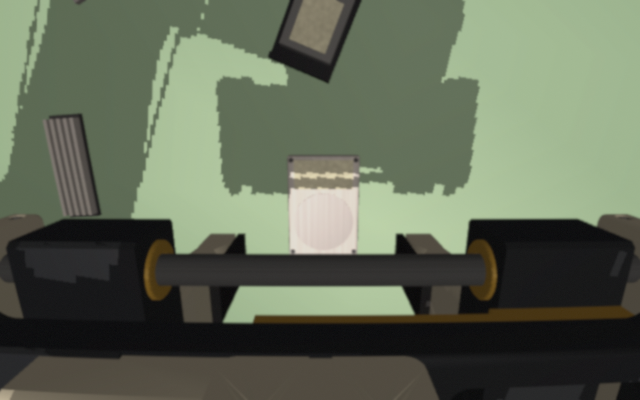

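The HDD at (324,204) is centred between the fingers, and the SSD is seated in its sled at (316,24). Next I grip the HDD.

>>> {"fn": "move_arm", "kwargs": {"deltas": [[0.5, -2, -22, 0, 0, 0], [0, -1.5, -22, 0, 0, 0], [0, 0, -22, 0, 0, 0], [0, 0, -22, 0, 0, 0], [0, 0, -11.5, 0, 0, 0]], "claw": 10}}

```text
t: 8.78
eef_pos: [0.4471, -0.2868, 0.18]
ee_rot: [-3.141, 0.002, 0.163]
force: [-0.9, 0.6, 0.0]
width: 0.084
```

>>> {"fn": "move_arm", "kwargs": {"deltas": [[0, 0, 0, 0, 0, 0], [0, 0, 0, 0, 0, 0], [0, 0, 0, 0, 0, 0], [0, 0, 0, 0, 0, 0], [0, 0, 0, 0, 0, 0]], "claw": 255, "squeeze": 25}}

```text
t: 9.2
eef_pos: [0.447, -0.2871, 0.1832]
ee_rot: [3.141, -0.002, 0.164]
force: [0.4, 0.4, -0.3]
width: 0.0561
```

>>> {"fn": "move_arm", "kwargs": {"deltas": [[0, 0, 0, 0, 0, 0], [0, 0, 0, 0, 0, 0], [0, 0, 10, 0, 0, 0], [0, 0, 30, 0, 0, 0], [0, 0, 40, 0, 0, 0]]}}

```text
t: 9.62
eef_pos: [0.4452, -0.2867, 0.261]
ee_rot: [-3.139, 0.006, 0.164]
force: [1.4, -0.2, -1.3]
width: 0.0534
```

>>> {"fn": "move_arm", "kwargs": {"deltas": [[-0.4, 36.4, 0, 0, 0, -0.1], [-0.4, 36.4, 0, 0, 0, -0.1], [-0.4, 36.4, 0, 0, 0, -0.1], [-0.4, 36.4, 0, 0, 0, -0.1], [-0.4, 36.4, 0, 0, 0, -0.1]]}}

```text
t: 10.03
eef_pos: [0.4439, -0.1037, 0.263]
ee_rot: [-3.142, -0.001, 0.155]
force: [0.5, 0.4, -1.1]
width: 0.0533
```

>>> {"fn": "move_arm", "kwargs": {"deltas": [[-0.4, 36.4, 0, 0, 0, -0.1], [-0.4, 36.4, 0, 0, 0, -0.1], [-0.4, 36.4, 0, 0, 0, -0.1], [-0.4, 36.4, 0, 0, 0, -0.1], [-0.4, 36.4, 0, 0, 0, -0.1]]}}

```text
t: 10.45
eef_pos: [0.4419, 0.0786, 0.2631]
ee_rot: [-3.141, -0.001, 0.147]
force: [1.8, -0.2, -0.4]
width: 0.0533
```

>>> {"fn": "move_arm", "kwargs": {"deltas": [[-0.4, 36.4, 0, 0, 0, -0.1], [-0.4, 36.4, 0, 0, 0, -0.1], [-0.4, 36.4, 0, 0, 0, -0.1], [-0.4, 36.4, 0, 0, 0, -0.1], [-0.4, 36.4, 0, 0, 0, -0.1]]}}

```text
t: 10.87
eef_pos: [0.44, 0.2606, 0.263]
ee_rot: [-3.141, -0.0, 0.138]
force: [0.6, 0.1, -0.5]
width: 0.0535
```

```bash
python3 -c "
from h import *
s=arm.get_state(); im=arm.grab_frame('wrist'); print(s['t'],s['eef_pos'],s['ee_rot'])
cv2.imwrite('pics/w6.png',im[:,:,::-1])
survey('wrist',['sled_hdd','sled_m2','hdd_center'],s); survey('wrist',['hdd_center'],s,s['eef_pos'][2]-.181)
"
```

```text
10.8667 [0.44   0.2606 0.263 ] [-3.1413 -0.0003  0.1382]
sled_hdd 0.6 [319. 162.] c [475.6 265.1] sz [61.8 27.7] yaw -81.0
sled_hdd 0.4 [319. 228.] c [434.9 259. ] sz [82.4 55.2] yaw -82.8
sled_m2 0.86 [154.  78.] c [514.  379.4] sz [101.6  35.4] yaw 2.7
sled_m2 0.66 [338.  40.] c [555.6 263. ] sz [47.2 31.5] yaw 9.7
hdd_center 0.96 [318. 232.] c [435.8 259.2] sz [81.8 55. ] yaw -82.1
hdd_center 0.96 [318. 232.] c [460.3 262.6] sz [53.1 35.7] yaw -82.1
```

View pics/w6.png

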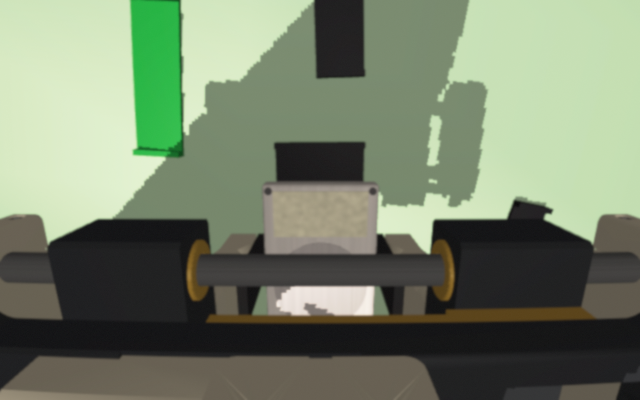

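The sled's far edge is at row 143, columns 276–364, and puts its centre at (439,259.6). The held HDD is at (439.4,259.7), so I can lower it.

>>> {"fn": "move_arm", "kwargs": {"deltas": [[-0.5, 0, -22, 0, 0, 0.4], [0, 0, -22, 0, 0, 0], [0, 0, -17, 0, 0, 0], [0, 0, -9, 0, 0, 0], [0, 0, -4, 0, 0, 0]]}}

```text
t: 11.53
eef_pos: [0.4398, 0.2576, 0.1872]
ee_rot: [3.14, 0.002, 0.144]
force: [0.8, -0.7, 0.8]
width: 0.0533
```

>>> {"fn": "move_arm", "kwargs": {"deltas": [[0, 0, -1, 0, 0, 0], [0, 0, 0, 0, 0, 0], [0, 0, 0, 0, 0, 0], [0, 0, 0, 0, 0, 0], [0, 0, 0, 0, 0, 0]]}}

```text
t: 11.95
eef_pos: [0.4402, 0.2591, 0.1878]
ee_rot: [-3.141, -0.001, 0.145]
force: [-0.1, -0.6, -0.4]
width: 0.0537
```

>>> {"fn": "move_arm", "kwargs": {"deltas": [[0, 0, 0, 0, 0, 0], [0, 0, 0, 0, 0, 0], [0, 0, 0, 0, 0, 0], [0, 0, 0, 0, 0, 0], [0, 0, 0, 0, 0, 0]], "claw": 40}}

```text
t: 12.37
eef_pos: [0.44, 0.259, 0.1872]
ee_rot: [-3.142, -0.0, 0.145]
force: [0.5, -0.2, -0.6]
width: 0.0733
```

>>> {"fn": "move_arm", "kwargs": {"deltas": [[0, 0, 10, 0, 0, 0], [0, 0, 15, 0, 0, 0], [0, 0, 20, 0, 0, 0], [0, 0, 25, 0, 0, 0], [0, 0, 25, 0, 0, 0]]}}

```text
t: 12.78
eef_pos: [0.4399, 0.2587, 0.2836]
ee_rot: [3.141, 0.001, 0.145]
force: [0.6, 0.1, 0.3]
width: 0.0741
```

>>> {"fn": "move_arm", "kwargs": {"deltas": [[0.4, -35, 0, 0, 0, 0.4], [0.4, -35, 0, 0, 0, 0.4], [0.4, -35, 0, 0, 0, 0.4], [0.4, -35, 0, 0, 0, 0.4], [0.4, -35, 0, 0, 0, 0.4]], "claw": 100}}

```text
t: 13.2
eef_pos: [0.4416, 0.0825, 0.2831]
ee_rot: [-3.141, -0.001, 0.181]
force: [1.5, -0.2, 0.5]
width: 0.054
```

>>> {"fn": "move_arm", "kwargs": {"deltas": [[0.4, -35, 0, 0, 0, 0.4], [0.4, -35, 0, 0, 0, 0.4], [0.4, -35, 0, 0, 0, 0.4], [0.4, -35, 0, 0, 0, 0.4], [0.4, -35, 0, 0, 0, 0.4]]}}

```text
t: 13.62
eef_pos: [0.4437, -0.0927, 0.2832]
ee_rot: [3.142, -0.001, 0.216]
force: [0.3, 0.5, 0.1]
width: 0.0536
```

```bash
python3 -c "
from h import *
s=arm.get_state(); im=arm.grab_frame('wrist'); print(s['t'],s['eef_pos'],s['ee_rot'])
cv2.imwrite('pics/w7.png',im[:,:,::-1])
survey('wrist',['m2_center','stick_center'],s)
"
```

```text
13.6167 [ 0.4437 -0.0927  0.2832] [ 3.1415 -0.0012  0.2157]
m2_center 0.8 [316. 202.] c [444.5 -90.8] sz [77.8 23.5] yaw 12.0
m2_center 0.54 [584.  79.] c [ 575.5 -260.5] sz [56.4 43. ] yaw -12.8
stick_center 0.78 [352.  16.] c [576.2 -85.7] sz [34.5 18.7] yaw 37.4
```

View pics/w7.png

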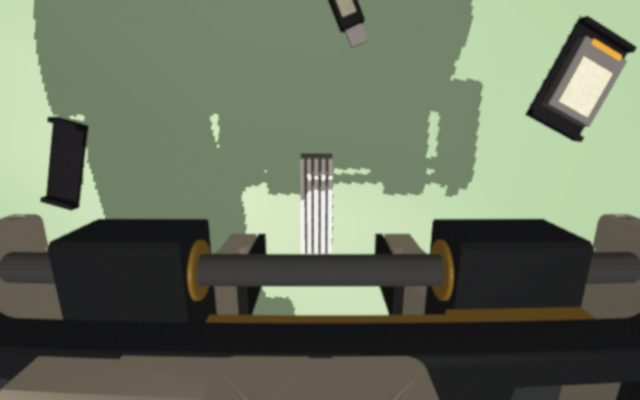

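The M.2 at (316,205) lies between the fingers, at (443.5,−91) with yaw 12°. The SSD sits well in its sled at (584,79).

>>> {"fn": "move_arm", "kwargs": {"deltas": [[0, 1.5, -22, 0, 0, 0], [0, 0, -22, 0, 0, 0], [0, 0, -22, 0, 0, 0], [0, 0, -22, 0, 0, 0], [0, 0, -12, 0, 0, 0]]}}

```text
t: 14.18
eef_pos: [0.4436, -0.0887, 0.1807]
ee_rot: [-3.141, 0.002, 0.216]
force: [0.3, -0.3, 0.1]
width: 0.0529
```

>>> {"fn": "move_arm", "kwargs": {"deltas": [[0, 0, 0, 0, 0, 0], [0, 0, 0, 0, 0, 0], [0, 0, 0, 0, 0, 0], [0, 0, 0, 0, 0, 0], [0, 0, 0, 0, 0, 0]], "claw": 255, "squeeze": 20}}

```text
t: 14.6
eef_pos: [0.4445, -0.0893, 0.1832]
ee_rot: [3.142, -0.002, 0.215]
force: [-0.1, -0.3, -0.0]
width: 0.0253
```

>>> {"fn": "move_arm", "kwargs": {"deltas": [[0, 0, 0, 0, 0, 0], [0, 0, 0, 0, 0, 0], [0, 0, 10, 0, 0, 0], [0, 0, 30, 0, 0, 0], [0, 0, 40, 0, 0, 0]]}}

```text
t: 15.02
eef_pos: [0.4428, -0.0898, 0.2612]
ee_rot: [-3.141, 0.006, 0.214]
force: [1.7, 0.1, -0.6]
width: 0.0236
```

>>> {"fn": "move_arm", "kwargs": {"deltas": [[14.2, 35.7, 0, 0, 0, -0.25], [14.2, 35.7, 0, 0, 0, -0.25], [14.2, 35.7, 0, 0, 0, -0.25], [14.2, 35.7, 0, 0, 0, -0.25], [14.2, 35.7, 0, 0, 0, -0.25]]}}

```text
t: 15.43
eef_pos: [0.5152, 0.0905, 0.2629]
ee_rot: [-3.141, -0.001, 0.192]
force: [-0.3, -0.3, -1.7]
width: 0.0232
```

>>> {"fn": "move_arm", "kwargs": {"deltas": [[14.2, 35.7, 0, 0, 0, -0.25], [14.2, 35.7, 0, 0, 0, -0.25], [14.2, 35.7, 0, 0, 0, -0.25], [14.2, 35.7, 0, 0, 0, -0.25], [14.2, 35.7, 0, 0, 0, -0.25]]}}

```text
t: 15.85
eef_pos: [0.5863, 0.2692, 0.2625]
ee_rot: [-3.141, -0.0, 0.171]
force: [-0.7, 0.0, -0.0]
width: 0.0237
```

```bash
python3 -c "
from h import *
s=arm.get_state(); im=arm.grab_frame('wrist'); print(s['t'],s['eef_pos'],s['ee_rot'])
cv2.imwrite('pics/w8.png',im[:,:,::-1])
survey('wrist',['sled_m2'],s); survey('wrist',['m2_center'],s,s['eef_pos'][2]-.181)
"
```

```text
15.85 [0.5863 0.2692 0.2625] [-3.1414 -0.0002  0.171 ]
sled_m2 0.93 [317. 161.] c [623.1 274.7] sz [32.4 26.2] yaw -80.2
sled_m2 0.89 [151. 213.] c [565.7 384.7] sz [36.4 15.4] yaw -69.2
sled_m2 0.77 [152.  58.] c [671.4 396.5] sz [73.4 36.9] yaw -0.0
m2_center 0.77 [318. 228.] c [607.9 271.6] sz [36.5 24. ] yaw 9.8
```

View pics/w8.png

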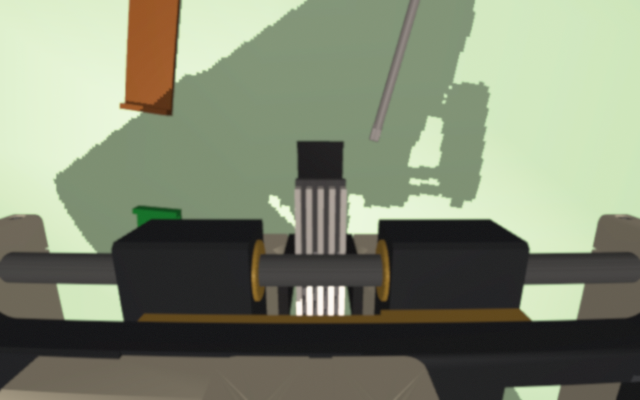

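The black sled's far edge is at row 141, columns 297–343, and puts its centre at (584.8,268). The held M.2 is at (586.5,268). The screwdriver tip at (376,135) is clear. Lowering now.

>>> {"fn": "move_arm", "kwargs": {"deltas": [[-1.5, 0, -22, 0, 0, 0], [0, 0, -22, 0, 0, 0], [0, 0, -17, 0, 0, 0], [0, 0, -9, 0, 0, 0], [0, 0, -4, 0, 0, 0]]}}

```text
t: 16.42
eef_pos: [0.5839, 0.2663, 0.187]
ee_rot: [3.14, 0.003, 0.17]
force: [-11.9, -3.8, 27.0]
width: 0.0239
```

>>> {"fn": "move_arm", "kwargs": {"deltas": [[0, 0, -1, 0, 0, 0], [0, 0, 0, 0, 0, 0], [0, 0, 0, 0, 0, 0], [0, 0, 0, 0, 0, 0], [0, 0, 0, 0, 0, 0]]}}

```text
t: 16.83
eef_pos: [0.5847, 0.2675, 0.1878]
ee_rot: [-3.141, -0.001, 0.171]
force: [0.1, 0.8, -0.4]
width: 0.0235
```

>>> {"fn": "move_arm", "kwargs": {"deltas": [[0, 0, 0, 0, 0, 0], [0, 0, 0, 0, 0, 0], [0, 0, 0, 0, 0, 0], [0, 0, 0, 0, 0, 0], [0, 0, 0, 0, 0, 0]], "claw": 130}}

```text
t: 17.25
eef_pos: [0.5845, 0.2675, 0.1872]
ee_rot: [-3.142, -0.0, 0.171]
force: [1.2, 0.8, -0.2]
width: 0.0424
```

>>> {"fn": "move_arm", "kwargs": {"deltas": [[0, 0, 10, 0, 0, 0], [0, 0, 15, 0, 0, 0], [0, 0, 20, 0, 0, 0], [0, 0, 25, 0, 0, 0], [0, 0, 25, 0, 0, 0]]}}

```text
t: 17.67
eef_pos: [0.5844, 0.2673, 0.2836]
ee_rot: [3.141, 0.001, 0.171]
force: [-0.0, 0.1, 0.3]
width: 0.0428
```

>>> {"fn": "move_arm", "kwargs": {"deltas": [[-0.4, -35, 0, 0, 0, 2.6], [-0.4, -35, 0, 0, 0, 2.6], [-0.4, -35, 0, 0, 0, 2.6], [-0.4, -35, 0, 0, 0, 2.6], [-0.4, -35, 0, 0, 0, 2.6]]}}

```text
t: 18.08
eef_pos: [0.5822, 0.0911, 0.2832]
ee_rot: [3.142, -0.001, 0.401]
force: [0.9, -0.3, 0.5]
width: 0.0433
```

>>> {"fn": "move_arm", "kwargs": {"deltas": [[-0.4, -35, 0, 0, 0, 2.6], [-0.4, -35, 0, 0, 0, 2.6], [-0.4, -35, 0, 0, 0, 2.6], [-0.4, -35, 0, 0, 0, 2.6], [-0.4, -35, 0, 0, 0, 2.6]]}}

```text
t: 18.5
eef_pos: [0.5803, -0.0842, 0.2832]
ee_rot: [3.141, -0.001, 0.628]
force: [1.0, 0.4, -1.1]
width: 0.043
```

```bash
python3 -c "
from h import *
s=arm.get_state(); im=arm.grab_frame('wrist'); print(s['t'],s['eef_pos'],s['ee_rot'])
cv2.imwrite('pics/w9.png',im[:,:,::-1])
survey('wrist',['stick_center'],s); survey('wrist',['sled_stick'],s)
"
```

```text
18.5 [ 0.5803 -0.0842  0.2832] [ 3.141  -0.0008  0.6276]
stick_center 0.73 [317. 200.] c [582.2 -82.4] sz [43.3 17.7] yaw 36.0
sled_stick 0.94 [ 28. 195.] c [443.9 105.7] sz [53.8 31.3] yaw 0.2
```

View pics/w9.png

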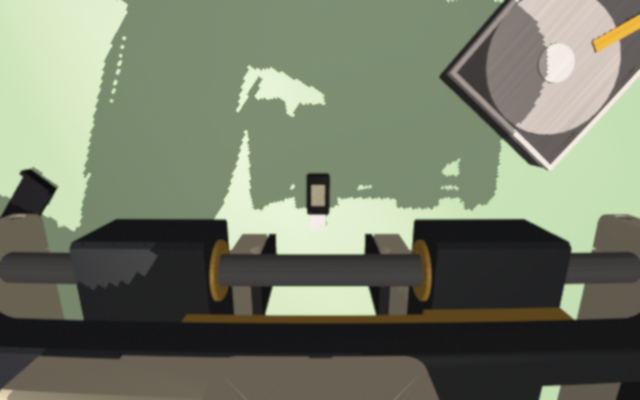

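The stick at (317,200) has its body on the far side and its plug on the near side, centred at (582.2,−82.4) with yaw 36°. I'll grip 4 mm towards the body. The opened drive stays clear, since the gripper body passes well above it.

>>> {"fn": "move_arm", "kwargs": {"deltas": [[2.5, 2, -22, 0, 0, 0], [2.5, 2, -22, 0, 0, 0], [0, 0, -22, 0, 0, 0], [0, 0, -22, 0, 0, 0], [0, 0, -12, 0, 0, 0]]}}

```text
t: 19.07
eef_pos: [0.585, -0.0776, 0.1804]
ee_rot: [-3.14, 0.002, 0.625]
force: [0.2, -0.4, -0.1]
width: 0.0431
```

>>> {"fn": "move_arm", "kwargs": {"deltas": [[0, 0, 0, 0, 0, 0], [0, 0, 0, 0, 0, 0], [0, 0, 0, 0, 0, 0], [0, 0, 0, 0, 0, 0], [0, 0, 0, 0, 0, 0]], "claw": 255}}

```text
t: 19.48
eef_pos: [0.586, -0.0783, 0.1835]
ee_rot: [3.141, -0.002, 0.625]
force: [-0.7, 1.5, 2.5]
width: 0.0178
```

>>> {"fn": "move_arm", "kwargs": {"deltas": [[0, 0, 0, 0, 0, 0], [0, 0, 0, 0, 0, 0], [0, 0, 10, 0, 0, 0], [0, 0, 30, 0, 0, 0], [0, 0, 40, 0, 0, 0]]}}

```text
t: 19.9
eef_pos: [0.5842, -0.0788, 0.2609]
ee_rot: [-3.138, 0.006, 0.624]
force: [2.1, 0.3, 0.8]
width: 0.0175
```

>>> {"fn": "move_arm", "kwargs": {"deltas": [[-14.6, 18.8, 0, 0, 0, -3.7], [-14.6, 18.8, 0, 0, 0, -3.7], [-14.6, 18.8, 0, 0, 0, -3.7], [-14.6, 18.8, 0, 0, 0, -3.7], [-14.6, 18.8, 0, 0, 0, -3.7]]}}

```text
t: 20.32
eef_pos: [0.5117, 0.0159, 0.263]
ee_rot: [-3.142, -0.001, 0.298]
force: [0.6, 0.1, 0.1]
width: 0.0178
```

>>> {"fn": "move_arm", "kwargs": {"deltas": [[-14.6, 18.8, 0, 0, 0, -3.7], [-14.6, 18.8, 0, 0, 0, -3.7], [-14.6, 18.8, 0, 0, 0, -3.7], [-14.6, 18.8, 0, 0, 0, -3.7], [-14.6, 18.8, 0, 0, 0, -3.7]]}}

```text
t: 20.73
eef_pos: [0.4387, 0.11, 0.2629]
ee_rot: [-3.141, -0.001, -0.024]
force: [0.1, 0.5, -0.2]
width: 0.0171
```

```bash
python3 -c "
from h import *
s=arm.get_state(); im=arm.grab_frame('wrist'); print(s['t'],s['eef_pos'],s['ee_rot'])
cv2.imwrite('pics/w10.png',im[:,:,::-1])
survey('wrist',['sled_stick'],s); survey('wrist',['stick_center'],s,s['eef_pos'][2]-.181)
d=(im.max(2)<45).astype(np.uint8)[:250]; n,L,S,C=cv2.connectedComponentsWithStats(d)
for k in range(1,n):
    if 200<S[k,4]: print(C[k].round(),S[k],*rect(L==k,.007,'wrist',s))
"
```

```text
20.7333 [0.4387 0.11   0.2629] [-3.1412 -0.0006 -0.0242]
sled_stick 0.6 [322. 195.] c [449.1 107.2] sz [37.8 26.3] yaw -3.7
stick_center 0.81 [321. 242.] c [449.7 108.7] sz [17.4 15.4] yaw 88.6
[97. 57.] [  70    0   49   86 1113] [556.8572 262.4371] [49.2674 34.7841] 9.404866218566895
[177. 214.] [  54  142  220  108 5415] [451.6673 220.8625] [154.8288  79.1817] 88.93930053710938
[323. 193.] [ 306  173   35   48 1228] [449.2298 107.2322] [34.2391 23.3235] -4.340583801269531
[320. 235.] [ 293  218   55   32 1040] [421.7787 109.59  ] [39.8867 23.9013] 88.63082885742188
[435. 236.] [ 367  221  147   29 3746] [418.3508  19.94  ] [110.6397  21.9283] 88.32374572753906
```

View pics/w10.png

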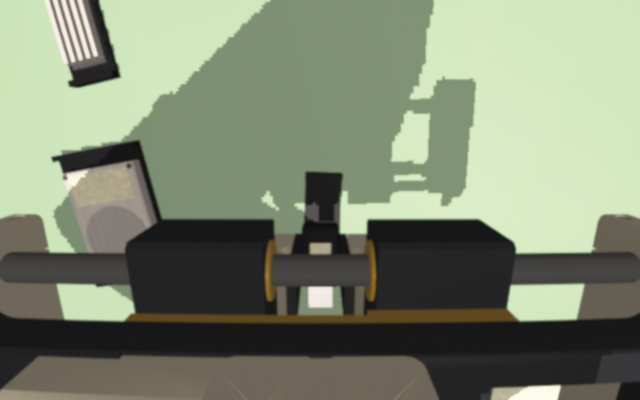

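The sled's far edge at row 173 puts its centre at (434,108). The held stick is at about (435.6,109). The HDD at (105,195) and the M.2 at (80,35) look seated. Lowering now.

>>> {"fn": "move_arm", "kwargs": {"deltas": [[-1.5, -1, -22, 0, 0, -1], [0, 0, -22, 0, 0, 0], [0, 0, -17, 0, 0, 0], [0, 0, -9, 0, 0, 0], [0, 0, -4, 0, 0, 0]]}}

```text
t: 21.3
eef_pos: [0.438, 0.1076, 0.1872]
ee_rot: [3.14, 0.002, -0.038]
force: [-6.5, -3.1, 25.6]
width: 0.0173
```

>>> {"fn": "move_arm", "kwargs": {"deltas": [[0, 0, -1, 0, 0, 0], [0, 0, 0, 0, 0, 0], [0, 0, 0, 0, 0, 0], [0, 0, 0, 0, 0, 0], [0, 0, 0, 0, 0, 0]]}}

```text
t: 21.72
eef_pos: [0.4384, 0.1084, 0.1876]
ee_rot: [-3.141, -0.001, -0.038]
force: [-0.0, -0.4, -0.2]
width: 0.0177
```

>>> {"fn": "move_arm", "kwargs": {"deltas": [[0, 0, 0, 0, 0, 0], [0, 0, 0, 0, 0, 0], [0, 0, 0, 0, 0, 0], [0, 0, 0, 0, 0, 0], [0, 0, 0, 0, 0, 0]], "claw": 140}}

```text
t: 22.13
eef_pos: [0.4381, 0.1085, 0.1872]
ee_rot: [-3.142, -0.0, -0.038]
force: [0.0, 0.6, 0.2]
width: 0.0388
```

>>> {"fn": "move_arm", "kwargs": {"deltas": [[0, 0, 10, 0, 0, 0], [0, 0, 15, 0, 0, 0], [0, 0, 25, 0, 0, 0], [0, 0, 30, 0, 0, 0], [0, 0, 40, 0, 0, 0]]}}

```text
t: 22.55
eef_pos: [0.4372, 0.1079, 0.3067]
ee_rot: [3.139, 0.004, -0.039]
force: [0.6, 1.0, 0.0]
width: 0.0396
```

>>> {"fn": "move_arm", "kwargs": {"deltas": [[0, -30, 10, 0, 0, 0], [0, -35, 10, 0, 0, 0], [0, -38, 0, 0, 0, 0], [0, -38, 0, 0, 0, 0], [0, -38, 0, 0, 0, 0]]}}

```text
t: 22.97
eef_pos: [0.4375, -0.072, 0.3277]
ee_rot: [-3.141, -0.001, -0.037]
force: [0.8, 1.0, -0.3]
width: 0.0396
```

>>> {"fn": "move_arm", "kwargs": {"deltas": [[0, -38, 0, 0, 0, 0], [0, -38, 0, 0, 0, 0], [0, -38, 0, 0, 0, 0], [0, -38, 0, 0, 0, 0], [0, -38, 0, 0, 0, 0]]}}

```text
t: 23.38
eef_pos: [0.4376, -0.2624, 0.3273]
ee_rot: [-3.142, -0.0, -0.038]
force: [1.8, 0.5, -0.4]
width: 0.0397
```

>>> {"fn": "move_arm", "kwargs": {"deltas": [[0, -38, 0, 0, 0, 0], [0, -38, 0, 0, 0, 0], [0, -38, 0, 0, 0, 0], [0, 0, 0, 0, 0, 0], [0, 0, 0, 0, 0, 0]]}}

```text
t: 23.8
eef_pos: [0.4374, -0.3763, 0.3262]
ee_rot: [-3.141, 0.001, -0.042]
force: [-0.7, -0.7, -1.2]
width: 0.0396
```

```bash
python3 -c "
from h import *
im=arm.grab_frame('top'); s=arm.get_state(); print(s['t'],s['eef_pos'])
c=im[100:300,160:480][:,:,::-1]; cv2.imwrite('pics/t2.png',cv2.resize(c,None,fx=2.5,fy=2.5,interpolation=2))
survey('top',[n for n in Z if 'center' in n],None,.004); survey('top',[n for n in Z if 'sled' in n])
"
```

```text
23.85 [ 0.4375 -0.3751  0.3264]
m2_center 0.64 [236. 216.] c [580.4 264.9] sz [82.3 28.4] yaw 10.3
ssd_center 0.79 [440. 213.] c [ 573.6 -258.5] sz [53.3 39.7] yaw -12.4
sled_hdd 0.87 [240. 290.] c [390.9 254.8] sz [56.7  9.9] yaw -82.2
sled_m2 0.88 [185. 180.] c [686.  396.8] sz [105.9  36.2] yaw 3.2
sled_m2 0.77 [235. 204.] c [627.6 275.7] sz [31.7 15.6] yaw -79.9
sled_m2 0.77 [192. 245.] c [515.3 381.2] sz [105.3  33.2] yaw 4.7
sled_stick 0.47 [300. 281.] c [406.1 109.1] sz [20.5 17.6] yaw 89.0
```

View pics/t2.png

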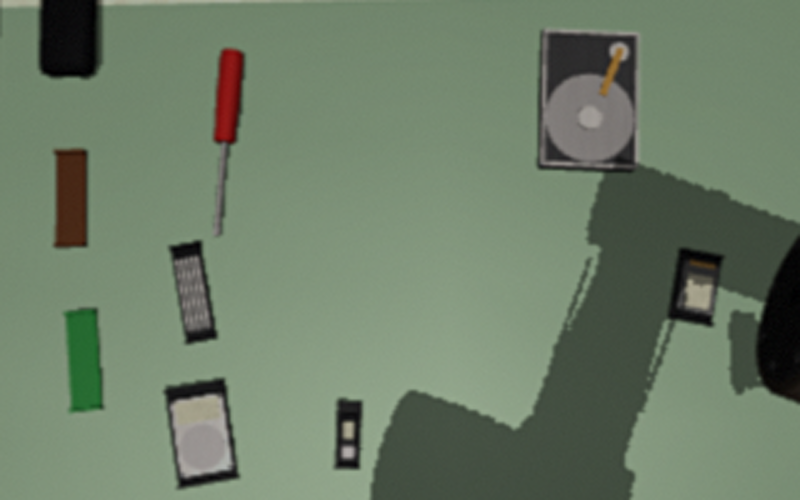

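All four drives sit in their sleds between the end lips, label or fin side up. The offsets I can see are under 5 mm, and the bystanders haven't moved. Handing in.

```bash
python3 -c "
from station import arm
print(arm.job_done())"
```

```text
the job is handed in; nothing more can be done
None
```

All four drives are in their own black sleds, and the job was handed in at about 24 s of the 118 s allowed. The hand-in reported no verdict.

- **Method:** I located everything with the top camera. Above each drive, and again above each sled, I took one wrist-camera look to correct the position. I measured the black sled_m2 myself by thresholding, because in the first top view the network marked only the green and brown look-alikes.
- **Last check:** In the final top picture all four drives lie between their end lips with label or fins up, and the opened disk and screwdriver look unmoved. By the network's outlines, the SSD is about 1–2 mm from its sled's centre and the M.2 about 3–4 mm, both aligned within about 1°.
- **Misses and disagreements:**
  - The networks did not find the HDD or the stick in that last picture. I judged those two by eye, at roughly 3 mm off centre each.
  - The top and wrist cameras differed by about 2–3 mm in x, mostly, and I allowed for that.
  - Brief contact forces of about 26 N showed when setting down the SSD, M.2 and stick, and were gone by the next reading.

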